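# Lay the damper fork down against the bench stop

## Robot

A 7-joint arm with a two-finger parallel gripper is mounted at the origin on the work surface. World frame = base frame: x ahead of the robot, y to its left, z up, the work surface at z = 0. Lengths are in m, angles in degrees, forces in N, time in s.
With the tool pointing down it reaches from about 0.425 to 0.875 m from the base axis. Payload 4.7 kg.
Tool frame: the origin (TCP) lies midway between the tips of the shut fingers; the grasp point (between the pads) lies env.grip_point_offset behind it (env.grip_point_offset is the distance from the TCP to the grasp point, in m); z points along the fingers, y is the line along which they close (so a half turn about z gives the same grasp; the last joint's range is limited). The gripper opens to 87 mm and grips with 3 to 60 N. Pads are 19 mm wide; open, the fingers measure 117 mm over their backs; the gripper's body (75 mm by 190 mm) begins 51 mm behind the grasp point.
Start: joints at [-74.823, 18.392, -4.016, 83.108, 1.295, 78.541, -3.26], TCP at [0.161, 0.63, 0.223] pointing down, gripper open.
Joint ranges: [-163.93, 163.93], [-17.29, 119.83], [-79.2, 71.16], [3.27, 140.29], [-89.18, 269.18], [5.43, 117.66], [-154.24, 154.24]. Speed limits (degrees/s): [147.25, 147.25, 180, 180, 180, 180, 180].

## Interface

Orientations are given as [roll, pitch, yaw] about the fixed x, y, z axes, in that order (R = Rz(yaw) Ry(pitch) Rx(roll)).
In Python, from cell import env gives the robot as it stands.
- The arm moves only by the shell command python3 -m creep 'ROWS' [FORCE]. ROWS is a JSON object of lists of equal length, an entry for each row: "translation": the shift along the tool's x, y, z in units of 0.08 m (1.0 is 0.08 m), a list of three; "turn": the turn, a rotation vector about the tool's x, y, z in units of 180 degrees (1.0 is 180 degrees), a list of three; "grip": the opening, from 0 (shut) to 1 (fully open). In form: {"translation": [[x, y, z], ...], "turn": [[ax, ay, az], ...], "grip": [grip, ...]}. A call has 1 to 5 rows; each row shifts and turns the commanded pose from where the row before left it, along the tool's axes as they then stand; what a row does not reach is not made up. A row lasts 1/8 s, in which the tool goes at most 62.5 mm and 10.7 degrees, less where a joint would pass 70% of its speed; a pose out of reach is approached as far as the arm can. A call with a number of a shift or a turn outside -1 to 1 is refused whole. A call with a gripper value outside its range is refused whole. The fingers move at their own pace and stop on an object; FORCE is the grip in N (left out, the last holds). Time passes only in rows, so rows that do not move let the fingers close. It gives the time, the measured TCP pose, the force, the opening and the grip force at its end, in the units of the state.
- env.get_obs(): the state, without advancing time (a new reading comes with each control period).
- env.read_camera(name): name is "side" or "top" or "wrist"; returns a dict with "frame" (400x640x3 uint8, red, green, blue), "z_map" (400x640 float32, m along the optical axis (not along the pixel's ray), 0 where there is no reading), "K" (3x3 intrinsics, pixels), "rvec" (rotation vector, rad) and "tvec" (3), from world to camera coordinates, as OpenCV has them. Camera axes: x right, y down, z forward; pixel columns grow to the right and rows downward; lengths in m; the calibration is good to about 2 mm. A picture is of the moment at which its call begins.
- env.sign_off(): hands the job in; it is judged then, once.
The state is a dict: "time_s": time; "qpos": joint angles; "joint_velocities": joint speeds; "effort": joint torques, N m; "tool_pos": TCP position; "tool_rot": TCP orientation; "force": force on the tool from outside, world axes, zero at the start; "wrist_torque": the same for the moment, N m; "grip_width": finger opening in m; "grasp_force": force on a finger pad.
Only numpy, scipy, OpenCV 4.12 (cv2) and the standard library are available. Lean on these libraries where they do the work, as an engineer would, in place of code of your own. Each camera call takes 0.05 s, during which the arm holds its last target. There are 200 camera calls.

## Task

Tip the standing damper fork over forwards, away from the bench stop, ease it down so that it lands gently on its flat front, and push it back along the mat until the sole of its clamp block sits square against the stop, ready for its cross bolt to be undone. Use the fingers only to push it and to let it lean on them: never pinch it or lift it off the mat. Leave everything else where it is and come away clear.

Things in the scene. Friction and masses are not known exactly. Their poses are not given: they have to be found in the camera images.
- fork: the damper fork: cast aluminium suspension yoke, loose, 218 mm tall, standing on the mat, its back to the stop. Origin: centre of its sole; own z up the fork, own x out of its front (the side to land on), own y along the cross bolt. Foot: clamp block 64 (x) by 90 (y) by 50 mm, front face at x = +32. Two legs 16 mm thick at y = -40 and +40 (64 mm free between) end in bosses of 36 mm diameter
- fork_bolt (a point): centre of the fork's cross bolt, at x = +14, z = +200 mm of the fork: a bare round steel bolt, 16 mm diameter, 64 mm free length between the legs, along the fork's y. Open above, in front, behind and for 140 mm below. When the fork lies on its front (bosses level with the block's front) it is level, 18 mm above the mat
- fork_toe (a point): middle of the fork's front lower edge (x = +32, z = 0 mm of the fork), over which it tips; this edge stays on the mat. The fork weighs 0.65 to 0.95 kg; its centre of mass is about 75 mm above the sole and 28 mm behind this edge, so it overbalances at about 20 degrees and then falls by itself unless something in front of the bolt holds it back
- fork_sole (a point): centre of the fork's flat sole, same place and axes as fork; 32 mm above the mat when the fork lies on its front
- board: the bench board, fixed: a plywood board 420 mm (its x) by 300 mm (its y) with a grippy black rubber mat on it, mat surface 20 mm above the table. Origin: centre of its underside, at table height. Own x points away from the stop along the board
- stop_face (a point): the bench stop, fixed to the board: a steel angle across the board, 200 mm long (y), standing 54 mm above the mat. The point is the middle of its face at mat height; its x axis is square to the face and points along the board, away from the stop, towards the fork
- bush: new rubber-and-steel bush, 51 mm flange, 36 mm tall, standing on one side edge of the mat (about 120 mm off the board's middle line); leave it alone. Origin: centre of its underside
- socket: deep steel socket, 26 mm diameter, 60 mm tall, standing on the other side edge of the mat (about 120 mm off the middle line); leave it alone. Origin: centre of its underside
- spanner: ring spanner 224 mm long, 11 mm thick, lying on the table beside the board on the robot's side; leave it alone
- can: spray can 65 mm diameter, 208 mm tall, standing on the table beside the far corner of the board, beyond its end away from the stop; leave it alone
- mug: white mug 82 mm diameter, 95 mm tall, on the table; leave it alone
- tray: steel parts tray 190 by 120 by 35 mm on the table; leave it alone
- screwdriver: screwdriver lying on the table; leave it alone
Not all that is in view belongs to the job. There is more than one size of the fork; the job needs the smaller.

How it is judged:
By the outcome, as a careful person would: the job done as asked, in the order asked, and still so for the second after the job is handed in, with the robot touching nothing.
It also fails if it takes over 72 s, if anything falls off the work surface, if the arm or the gripper's body presses on something with over 40 N, if the wrist force passes 120 N, or if a joint passes its speed limit or range.

## Working session

There is one attempt and no reset: what is moved stays moved. The work goes in short steps, Python scripts to look and compute and a shell command to move; the robot and the scene stay as the last step left them, time stands still between calls to the robot, and variables do not carry over. Pictures are saved under pics/ and viewed, at most 11 in all, crops included, and the job is handed in when it is done.

```bash
ls; mkdir -p pics; cat > h.py <<'E'
import numpy as np, cv2
from cell import env
from scipy.spatial.transform import Rotation as R
def cam(n):
    c=env.read_camera(n); Rm=cv2.Rodrigues(np.array(c['rvec'],float))[0]; t=np.array(c['tvec'],float).ravel()
    z=c['z_map']; v,u=np.mgrid[:z.shape[0],:z.shape[1]]; K=c['K']
    P=np.stack([(u-K[0,2])/K[0,0]*z,(v-K[1,2])/K[1,1]*z,z],-1)
    W=(P-t)@Rm; W[z==0]=np.nan
    return c['frame'],W
def save(n,f): cv2.imwrite('pics/'+n+'.png',f[:,:,::-1])
E
python3 - <<'E'
from h import *
print(env.get_obs(), env.grip_point_offset)
for n in ['side','top']:
    f,W=cam(n); save(n+'0',f); np.save(n+'0.npy',W)
E
```

```text
pics
{'time_s': 0.0, 'qpos': array([-74.82202777,  18.43864359,  -4.01483835,  83.17437224,
         1.29401379,  78.54293402,  -3.2601694 ]), 'joint_velocities': array([ 0.03993445, -0.00747954, -0.10345644,  0.00555261,  0.01552328,
        0.02609091, -0.01183311]), 'effort': array([-1.57730842e-04, -4.91313958e+01, -4.04158132e-01, -3.12521982e+01,
       -6.39849692e-02,  4.39915771e-02,  1.80127045e-04]), 'tool_pos': array([0.16123141, 0.62910376, 0.2214708 ]), 'tool_rot': array([-1.79889238e+02,  5.11845797e-03,  1.65630747e+02]), 'force': array([-0.88249421, -0.21564064,  0.16323626]), 'wrist_torque': array([ 0.05606883, -0.04130856, -0.03168054]), 'grasp_force': 0.0, 'grip_width': 0.08699521757365819} 0.0187
```

View pics/side0.png

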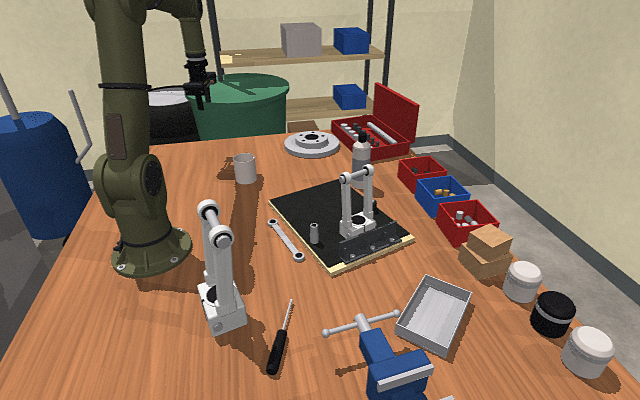

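View pics/top0.png

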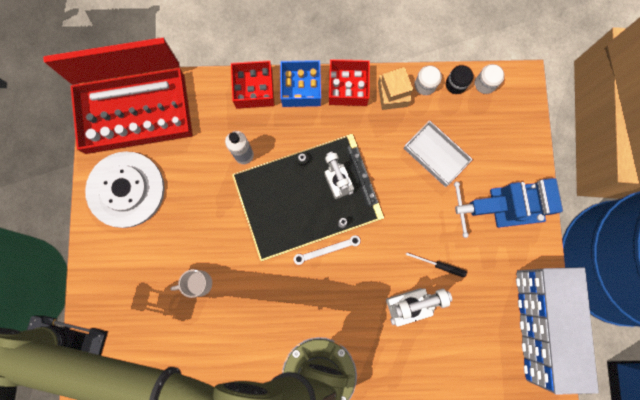

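The forks I could confuse are the one on the mat, at side (357,205) / top (339,176), and the larger one on bare table, at side (220,265) / top (420,305). The smaller one is on the mat with its back to the stop (top (365,180)), so I choose that. The bush is at top (303,157), the socket at (343,222) and the can at (238,147).

```bash
python3 - <<'E'
from h import *
f=cv2.imread('pics/top0.png')[:,:,::-1]; W=np.load('top0.npy'); g=cv2.imread('pics/side0.png')[:,:,::-1]; S=np.load('side0.npy')
a=cv2.resize(f[125:265,225:395],None,fx=3,fy=3,interpolation=cv2.INTER_CUBIC)
b=cv2.resize(g[150:280,260:420],None,fx=1.8,fy=1.8*420/234,interpolation=cv2.INTER_CUBIC)
h=cv2.resize(b,(288,420)); save('crop',np.hstack([a,h]))
# board mat pixels: height 10-26mm
P=W.reshape(-1,3); m=(P[:,2]>.012)&(P[:,2]<.028)&(P[:,0]>.3)&(P[:,0]<.85)&(abs(P[:,1])<.4)
lab=np.zeros(400*640,np.uint8); lab[m]=255; lab=lab.reshape(400,640)
n,l,s,c=cv2.connectedComponentsWithStats(lab); k=1+np.argmax(s[1:,4]); q=P[(l==k).ravel()]
r=cv2.minAreaRect((q[:,:2]*1000).astype(np.float32)); print('rect',r,cv2.boxPoints(r), 'z',np.median(q[:,2]))
for nm,P in (('top',W.reshape(-1,3)),('side',S.reshape(-1,3))):
    c0=np.array(r[0])/1000; ang=0
    bx=cv2.boxPoints(r)/1000
    ins=cv2.pointPolygonTest
    poly=(bx*1000).astype(np.float32)
    sel=(P[:,2]>.03)&(abs(P[:,0]-c0[0])<.3)&(abs(P[:,1]-c0[1])<.3)
    Q=P[sel]; Q=Q[[ins(poly,(float(x*1000),float(y*1000)),True)>-15 for x,y,_ in Q]]
    np.save(nm+'_obj.npy',Q); print(nm,len(Q),Q[:,2].max())
E
```

```text
rect ((565.5492553710938, 25.307266235351562), (303.9737854003906, 421.4831848144531), 18.602130889892578) [[ 354.27728  176.556  ]
 [ 488.7281  -222.90744]
 [ 776.8212  -125.94147]
 [ 642.3704   273.52197]] z 0.01972391280557908
top 1385 0.2440266555174258
side 2672 0.23916586452520788
```

View pics/crop.png

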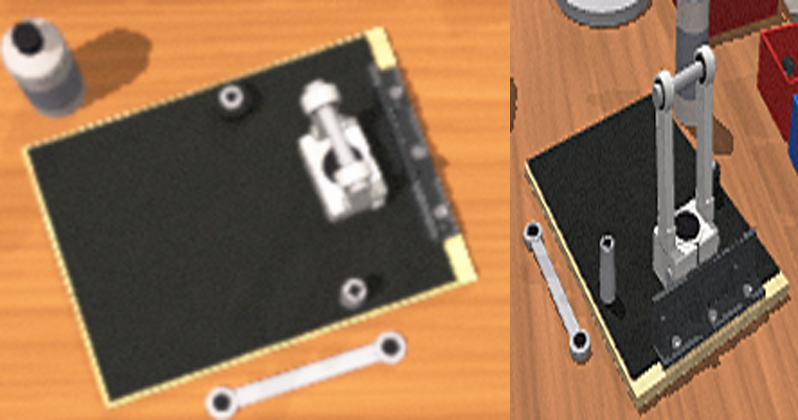

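The crop confirms it: the smaller fork, with its bolt at crop (330,125), stands facing left away from the stop at (415,150). The bush (232,98) and socket (355,290) are to either side. Next I fit the poses in the board frame.

```bash
cat >> h.py <<'E'
YAW=108.6; C=np.array([.5655,.0253]); th=np.radians(YAW); bx=np.array([np.cos(th),np.sin(th)]); by=np.array([-bx[1],bx[0]])
def tob(P): d=np.asarray(P)[...,:2]-C; return np.stack([d@bx,d@by,np.asarray(P)[...,2]-.02],-1)*1000
def tow(b): b=np.asarray(b)/1000; return np.array([*(C+b[0]*bx+b[1]*by), b[2]+.02])
E
python3 - <<'E'
from h import *
np.set_printoptions(precision=1,suppress=True)
for n in ('top','side'):
    Q=tob(np.load(n+'_obj.npy')); print(n)
    st=Q[(Q[:,0]<-140)]
    for lo,hi in((10,35),(35,50),(50,60)):
        s=st[(st[:,2]>lo)&(st[:,2]<hi)]
        if len(s): print('stop z',lo,len(s),s.min(0),s.max(0), np.percentile(s[:,0],[5,50,95]))
    F=Q[(Q[:,0]>-140)]
    for lo,hi in((10,30),(30,46),(46,54),(60,175),(180,195),(195,204),(204,212),(212,222)):
        s=F[(F[:,2]>lo)&(F[:,2]<hi)&(abs(F[:,1])<90)]
        if len(s): print('fork z',lo,len(s),s.min(0),s.max(0),s.mean(0))
    s=F[(F[:,2]>205)&(abs(F[:,1])<90)]
    if len(s): r=cv2.minAreaRect(s[:,:2].astype(np.float32)); print('top rect',r)
    s=F[(F[:,2]>40)&(F[:,2]<53)&(abs(F[:,1])<90)]
    if len(s): r=cv2.minAreaRect(s[:,:2].astype(np.float32)); print('block rect',r)
    for sg in(-1,1):
        s=F[(F[:,1]*sg>90)]
        if len(s): print('side obj',len(s),s.min(0),s.max(0),s[:,2].max())
# stop face orientation from top picture edges: stop top points line
Q=tob(np.load('top_obj.npy')); s=Q[(Q[:,2]>50)&(Q[:,2]<58)&(Q[:,0]<-140)]
print(len(s)); print(s[np.argsort(s[:,1])][::max(1,len(s)//25)])
E
```

```text
top
stop z 10 162 [-207.2  -96.2   10. ] [-140.1  102.1   35. ] [-201.7 -177.2 -168.7]
stop z 35 88 [-190.7  -99.5   35.7] [-140.1  101.3   50. ] [-185.6 -170.7 -142. ]
stop z 50 133 [-178.8  -95.9   50.1] [-140.8  102.2   59.6] [-177.2 -173.3 -169. ]
fork z 10 39 [-139.1  -88.8   10. ] [192.6  82.8  29.9] [-61.1  14.8  18.6]
fork z 30 71 [-139.9  -57.2   30.1] [-75.6  45.4  45.9] [-102.2    5.9   40.9]
fork z 46 208 [-139.9  -48.9   46.1] [-75.4  43.8  54. ] [-104.4   -9.7   50.2]
fork z 60 91 [-127.   -49.8   60. ] [-78.1  45.2 173.8] [-102.3    8.1  101.4]
fork z 180 6 [-111.9  -37.1  182.6] [-85.1  51.8 194.6] [-101.9    6.5  190.6]
fork z 195 72 [-115.1  -57.   195.4] [-75.7  53.1 204. ] [-93.8   0.5 201.4]
fork z 204 137 [-114.   -59.8  204.1] [-77.1  51.9 211.9] [-94.9  -5.  207.8]
fork z 212 104 [-111.2  -58.3  212.1] [-80.4  50.7 221.4] [-95.1  -0.8 216. ]
top rect ((-95.56422424316406, -3.817108154296875), (33.37773513793945, 111.53701782226562), 2.3543593883514404)
block rect ((-109.17390441894531, -3.9910049438476562), (63.98052978515625, 91.75957489013672), 2.55468320846
[... 1467 characters left out ...]
.2]
 [-178.8  -83.8   50.7]
 [-173.   -78.    54. ]
 [-170.3  -71.2   56.7]
 [-171.9  -65.3   50.7]
 [-174.1  -53.6   52.6]
 [-178.   -45.5   51.7]
 [-169.6  -41.5   51.9]
 [-175.6  -31.2   56.3]
 [-177.2  -25.2   50.9]
 [-177.   -16.9   56.3]
 [-172.5  -12.9   51.2]
 [-171.7   -2.3   53.8]
 [-172.     5.2   55.9]
 [-177.2    9.9   53.2]
 [-171.    17.7   52.4]
 [-141.7   24.1   51.8]
 [-177.7   26.9   51.6]
 [-171.6   32.7   57.1]
 [-172.4   39.6   56.5]
 [-174.6   43.3   54.1]
 [-172.4   49.2   53.4]
 [-170.4   54.9   51.5]
 [-173.8   63.3   53.1]
 [-169.8   72.8   57.1]
 [-174.6   77.8   56.6]
 [-175.6   84.6   55.1]
 [-176.6   91.3   52.9]
 [-174.4   97.2   52.1]
 [-169.1  102.2   53.3]]
```

```bash
cat >> h.py <<'E'
FY=111.0
def target(b,phi=0,head=FY,turn=0):
    """TCP pose: board point b (mm), fingers tilted phi towards the stop, tool y towards the stop; turn = extra turn about tool z"""
    a=np.radians(head); f=np.array([np.cos(a),np.sin(a),0]); Z=np.array([0,0,1.]); s,c=np.sin(np.radians(phi)),np.cos(np.radians(phi))
    z=-s*f-c*Z; y=-(c*f-s*Z); x=np.cross(y,z)
    return tow(b), R.from_matrix(np.stack([x,y,z],1))*R.from_euler('z',turn,degrees=True)
def plan(tg,n,start=None):
    o=env.get_obs(); p,r=start or (o['tool_pos'],R.from_euler('xyz',o['tool_rot'],degrees=True))
    q,s=tg; rv=(r.inv()*s).as_rotvec()/n; st=R.from_rotvec(rv)
    T=[]; cur=r
    for i in range(n): T.append([round(float(v),3) for v in cur.inv().apply((q-p)/n)/.08]); cur=cur*st
    print('turn each',np.round(rv/np.pi,4)); print(T); return tg
def st():
    o=env.get_obs(); b=tob(o['tool_pos']); print('t',round(o['time_s'],2),'board',np.round(b,1),'rot',np.round(o['tool_rot'],1),'F',np.round(o['force'],1),'q',np.round(o['qpos'],0),'w',round(o['grip_width'],4))
E
python3 - <<'E'
from h import *
W=np.load('top0.npy'); B=tob(W).reshape(-1,3)
s=B[(B[:,2]>100)&(B[:,2]<200)&(B[:,0]>120)&(B[:,0]<400)&(abs(B[:,1])<350)]; print('can',s.min(0),s.max(0))
print(tow([-96,-3,280]))
a=plan(target([-96,-3.3,300]),18)
E
python3 -m creep '{"translation":[[0,0,-0.7],[0,0,-0.5],[0,0,0]],"turn":[[0,0,0.05],[0,0,0.05],[0,0,0]],"grip":[0.57,0.57,0.57]}'; python3 -c "from h import *;st();a=plan(target([-96,-3.3,290]),17)"
```

```text
can [ 120.44948246 -238.06048287  100.10861549] [ 183.12770251 -170.82801767  193.29972011]
[ 0.5989634  -0.06472889  0.3       ]
turn each [-0.      0.      0.0446]
[[-0.414, -0.391, -0.068], [-0.465, -0.33, -0.068], [-0.506, -0.261, -0.068], [-0.538, -0.188, -0.068], [-0.559, -0.111, -0.068], [-0.569, -0.032, -0.068], [-0.568, 0.048, -0.068], [-0.556, 0.127, -0.068], [-0.532, 0.203, -0.068], [-0.499, 0.276, -0.068], [-0.455, 0.343, -0.068], [-0.403, 0.403, -0.068], [-0.343, 0.455, -0.068], [-0.276, 0.499, -0.068], [-0.203, 0.532, -0.068], [-0.127, 0.556, -0.068], [-0.048, 0.568, -0.068], [0.032, 0.569, -0.068]]
time_s: 0.48
tool_pos: [0.1616, 0.6312, 0.3226]
tool_rot: [179.6, -0.1, 147.6]
force: [0.1, 0.3, -0.6]
grip_width: 0.0654
grasp_force: 0.0
t 0.47 board [703.  189.5 302.6] rot [ 1.796e+02 -1.000e-01  1.476e+02] F [ 0.1  0.3 -0.6] q [-77.  17.  -2.  74.   0.  89. -21.] w 0.0654
turn each [ 0.     -0.0002  0.0414]
[[-0.546, -0.26, 0.006], [-0.575, -0.187, 0.007], [-0.594, -0.111, 0.007], [-0.604, -0.033, 0.007], [-0.603, 0.046, 0.008], [-0.592, 0.124, 0.008], [-0.571, 0.199, 0.008], [-0.54, 0.271, 0.008], [-0.5, 0.339, 0.009], [-0.452, 0.401, 0.009], [-0.396, 0.456, 0.009], [-0.334, 0.504, 0.009], [-0.266, 0.543, 0.009], [-0.193, 0.573, 0.009], [-0.117, 0.593, 0.009], [-0.039, 0.603, 0.009], [0.039, 0.603, 0.009]]
```

```bash
python3 -m creep '{"translation":[[-0.546,-0.26,0],[-0.575,-0.187,0],[-0.594,-0.111,0],[-0.604,-0.033,0],[-0.603,0.046,0]],"turn":[[0,0,0.0414],[0,0,0.0414],[0,0,0.0414],[0,0,0.0414],[0,0,0.0414]],"grip":[0.57,0.57,0.57,0.57,0.57]}' >/dev/null
python3 -m creep '{"translation":[[-0.592,0.124,0],[-0.571,0.199,0],[-0.54,0.271,0],[-0.5,0.339,0],[-0.452,0.401,0]],"turn":[[0,0,0.0414],[0,0,0.0414],[0,0,0.0414],[0,0,0.0414],[0,0,0.0414]],"grip":[0.57,0.57,0.57,0.57,0.57]}' >/dev/null
python3 -c "from h import *;st();a=plan(target([-96,-3.3,290]),7)"
```

```text
t 1.73 board [229.9  77.4 297.1] rot [-1.799e+02  1.000e-01  7.290e+01] F [0.7 0.3 0.5] q [-54.  -6.  21.  99.   2.  87. -50.] w 0.0495
turn each [-0.      0.0001  0.0412]
[[-0.389, 0.456, 0.013], [-0.327, 0.503, 0.013], [-0.259, 0.541, 0.013], [-0.187, 0.57, 0.013], [-0.112, 0.589, 0.013], [-0.035, 0.599, 0.013], [0.043, 0.598, 0.013]]
```

```bash
python3 -m creep '{"translation":[[-0.389,0.456,0.01],[-0.327,0.503,0.01],[-0.259,0.541,0.01],[-0.187,0.57,0.01],[-0.112,0.589,0.01]],"turn":[[0,0,0.0412],[0,0,0.0412],[0,0,0.0412],[0,0,0.0412],[0,0,0.0412]],"grip":[0.57,0.57,0.57,0.57,0.57]}' >/dev/null
python3 -m creep '{"translation":[[-0.035,0.599,0.01],[0.043,0.598,0.01],[0,0,0],[0,0,0]],"turn":[[0,0,0.0412],[0,0,0.0412],[0,0,0],[0,0,0]],"grip":[0.57,0.57,0.57,0.57]}' >/dev/null
python3 - <<'E'
from h import *
st(); plan(target([-96,-3.3,280]),1)
f,W=cam('wrist'); save('wrist1',f); B=tob(W).reshape(-1,3)
s=B[(B[:,2]>205)&(B[:,2]<225)&(abs(B[:,0]+96)<60)&(abs(B[:,1])<70)]; print(len(s), s.min(0) if len(s) else '', s.max(0) if len(s) else '')
if len(s): print(cv2.minAreaRect(s[:,:2].astype(np.float32)))
E
```

```text
t 2.85 board [-93.3  -4.5 291.6] rot [-1.799e+02  1.000e-01  2.130e+01] F [ 0.1 -0.6 -0.1] q [-32.  13.  42.  83.  -9.  87. -58.] w 0.0492
turn each [-0.0004  0.0007  0.0016]
[[-0.016, 0.034, 0.145]]
2376 [-114.35215354  -59.45810246  205.00100471] [-76.71290719  34.14523619 219.66951351]
((-95.21112060546875, -12.545753479003906), (33.827945709228516, 93.75025939941406), 3.035222291946411)
```

View pics/wrist1.png

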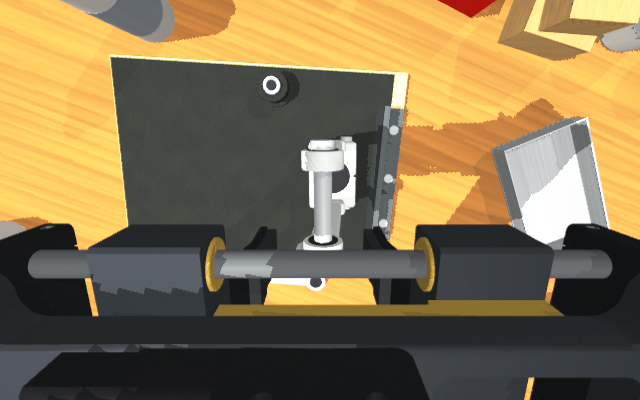

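Wrist view: the bolt at (323,205) lies between the open fingers at (262,250) and (378,250), running parallel to them. I'll straddle it from above.

```bash
python3 -m creep '{"translation":[[-0.016,0.03,0.2],[0,0,0.5],[0,0,0.5],[0,0,0.4],[0,0,0]],"turn":[[0,0,0.002],[0,0,0],[0,0,0],[0,0,0],[0,0,0]],"grip":[0.57,0.57,0.57,0.57,0.57]}' >/dev/null
python3 -m creep '{"translation":[[0,0,0],[0,0,0]],"turn":[[0,0,0],[0,0,0]],"grip":[0.42,0.38]}' >/dev/null
python3 - <<'E'
from h import *
st()
f,W=cam('side'); a=f[130:270,260:430]; save('side1',cv2.resize(a,None,fx=3.5,fy=3.5,interpolation=cv2.INTER_CUBIC))
E
```

```text
t 3.77 board [-97.   -4.6 166.7] rot [180.   -0.2  20.9] F [-0.3  1.  -0.1] q [-31.  16.  41.  94. -11.  73. -56.] w 0.0375
```

View pics/side1.png

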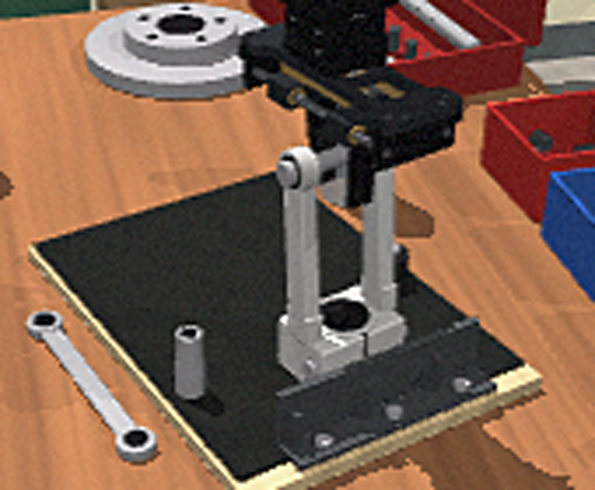

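Side view: the rear finger at crop (360,180) sits behind the bolt, straddling with no contact. Next I compute the arc rows.

```bash
cat >> h.py <<'E'
TOE=np.array([-77.5,-2.5])
def arc(beta,phi,D,e=0):
    """centre of open fingers, bolt at angle beta, D mm up the fingers, e mm ahead of finger centre (towards front finger)"""
    s,c=np.sin(np.radians(beta)),np.cos(np.radians(beta)); sp,cp=np.sin(np.radians(phi)),np.cos(np.radians(phi))
    u=200.8*s-D*sp-e*cp; z=200.8*c-D*cp+e*sp; g=np.radians(FY-YAW)
    return target([TOE[0]+u*np.cos(g),TOE[1]+u*np.sin(g),z],phi)
def run(wps,ns):
    start=None
    for w,n in zip(wps,ns):
        tg=arc(*w); print(w,np.round(tob(tg[0]),0)); start=plan(tg,n,start)
E
python3 -c "
from h import *
st(); run([(2,2,33),(10,10,33),(18,18,33)],[5,5,5])"
```

```text
t 3.83 board [-97.   -4.5 166.6] rot [180.   -0.2  20.9] F [ 0.4 -0.8  0. ] q [-31.  16.  41.  94. -11.  73. -56.] w 0.0362
(2, 2, 33) [-72.  -2. 168.]
turn each [-0.0022 -0.0002 -0.0002]
[[-0.003, -0.063, -0.003], [-0.003, -0.063, -0.003], [-0.003, -0.063, -0.004], [-0.003, -0.063, -0.004], [-0.003, -0.063, -0.005]]
(10, 10, 33) [-48.  -1. 165.]
turn each [-0.0089 -0.     -0.    ]
[[0.0, -0.058, 0.004], [0.0, -0.058, 0.002], [0.0, -0.059, 0.001], [0.0, -0.059, -0.001], [0.0, -0.058, -0.002]]
(18, 18, 33) [-26.  -0. 160.]
turn each [-0.0089 -0.      0.    ]
[[-0.0, -0.058, 0.004], [-0.0, -0.058, 0.002], [-0.0, -0.059, 0.001], [-0.0, -0.059, -0.001], [-0.0, -0.058, -0.002]]
```

```bash
python3 -m creep '{"translation":[[0,-0.06,0],[0,-0.06,0],[0,-0.06,0],[0,-0.06,0],[0,-0.06,0]],"turn":[[-0.002,0,0],[-0.002,0,0],[-0.002,0,0],[-0.002,0,0],[-0.002,0,0]],"grip":[0.34,0.34,0.34,0.34,0.34]}'
python3 -m creep '{"translation":[[0,-0.06,0],[0,-0.06,0],[0,-0.06,0],[0,-0.06,0],[0,-0.06,0]],"turn":[[-0.009,0,0],[-0.009,0,0],[-0.009,0,0],[-0.009,0,0],[-0.009,0,0]],"grip":[0.34,0.34,0.34,0.34,0.34]}'
python3 - <<'E'
from h import *
st(); run([(18,18,33),(26,26,33)],[5,5])
f,W=cam('side'); a=f[130:270,260:430]; save('side2',cv2.resize(a,None,fx=3.5,fy=3.5,interpolation=cv2.INTER_CUBIC))
E
```

```text
time_s: 4.45
tool_pos: [0.5912, -0.0423, 0.1847]
tool_rot: [178.2, -0.0, 20.8]
force: [0.8, -0.1, 0.9]
grip_width: 0.0293
grasp_force: 0.5
time_s: 5.08
tool_pos: [0.5823, -0.0198, 0.1823]
tool_rot: [170.1, 0.0, 20.9]
force: [0.5, -0.5, 1.0]
grip_width: 0.0296
grasp_force: 0.2
t 5.08 board [-48.1  -1.5 162.3] rot [170.1   0.   20.9] F [ 0.5 -0.5  1. ] q [-43.  11.  41. 101.   3.  68. -73.] w 0.0296
(18, 18, 33) [-26.  -0. 160.]
turn each [-0.009   0.0001 -0.0001]
[[-0.001, -0.056, -0.003], [-0.001, -0.056, -0.005], [-0.001, -0.056, -0.006], [-0.001, -0.056, -0.008], [-0.001, -0.056, -0.009]]
(26, 26, 33) [ -4.   1. 151.]
turn each [-0.0089  0.     -0.    ]
[[-0.0, -0.058, 0.004], [-0.0, -0.058, 0.002], [-0.0, -0.059, 0.001], [-0.0, -0.059, -0.001], [-0.0, -0.058, -0.002]]
```

View pics/side2.png

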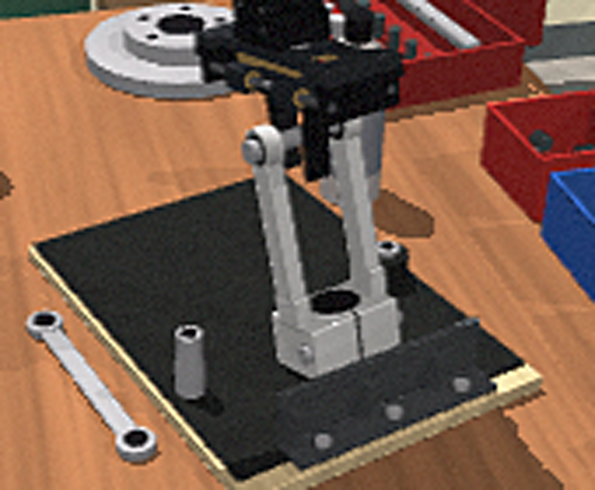

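Side view: the fork is tipped about 13° on its toe edge, pushed by the rear finger at (315,150), with the front finger at (292,150) ready to catch it. I'll carry on past the balance point.

```bash
python3 -m creep '{"translation":[[0,-0.056,-0.003],[0,-0.056,-0.005],[0,-0.056,-0.006],[0,-0.056,-0.008],[0,-0.056,-0.009]],"turn":[[-0.009,0,0],[-0.009,0,0],[-0.009,0,0],[-0.009,0,0],[-0.009,0,0]],"grip":[0.34,0.34,0.34,0.34,0.34]}'
python3 -m creep '{"translation":[[0,-0.058,0],[0,-0.058,0],[0,-0.058,0],[0,-0.058,0],[0,-0.058,0]],"turn":[[-0.009,0,0],[-0.009,0,0],[-0.009,0,0],[-0.009,0,0],[-0.009,0,0]],"grip":[0.34,0.34,0.34,0.34,0.34]}'
python3 - <<'E'
from h import *
st(); run([(36,34,31,6),(46,42,29,6)],[5,5])
f,W=cam('side'); a=f[130:270,260:430]; save('side3',cv2.resize(a,None,fx=3.5,fy=3.5,interpolation=cv2.INTER_CUBIC))
E
```

```text
time_s: 5.75
tool_pos: [0.5744, 0.001, 0.1796]
tool_rot: [162.0, 0.0, 20.8]
force: [-0.4, -0.3, 0.1]
grip_width: 0.0294
grasp_force: 0.0
time_s: 6.38
tool_pos: [0.5666, 0.0215, 0.171]
tool_rot: [153.9, 0.0, 20.9]
force: [0.0, 0.3, -0.5]
grip_width: 0.0299
grasp_force: 0.3
t 6.38 board [ -4.    0.2 151. ] rot [153.9   0.   20.9] F [ 0.   0.3 -0.5] q [-56.   9.  38. 107.  22.  66. -97.] w 0.0299
(36, 34, 31, 6) [ 18.   2. 140.]
turn each [-0.0088  0.0001 -0.0001]
[[-0.001, -0.062, 0.0], [-0.001, -0.062, -0.002], [-0.001, -0.062, -0.003], [-0.001, -0.061, -0.005], [-0.001, -0.061, -0.007]]
(46, 42, 29, 6) [ 43.   3. 122.]
turn each [-0.0089  0.      0.    ]
[[0.0, -0.077, 0.003], [0.0, -0.077, 0.001], [0.0, -0.077, -0.001], [0.0, -0.077, -0.004], [0.0, -0.077, -0.006]]
```

View pics/side3.png

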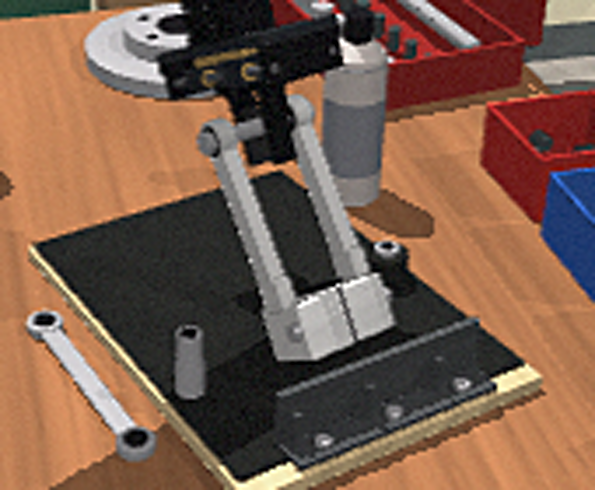

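Side view: the fork is at about 30° past balance, bolt at (255,130) leaning on the front finger, toe edge unmoved. I'll hold the tilt near 33° to spare the last joint and keep lowering.

```bash
python3 -c "
from h import *
run([(36,31,31,6),(46,33,29,6)],[6,6])"
```

```text
(36, 31, 31, 6) [ 19.   2. 139.]
turn each [-0.0046  0.0001  0.    ]
[[-0.001, -0.051, 0.001], [-0.001, -0.051, 0.0], [-0.001, -0.051, -0.0], [-0.001, -0.051, -0.001], [-0.001, -0.051, -0.002], [-0.001, -0.051, -0.002]]
(46, 33, 29, 6) [ 46.   3. 118.]
turn each [-0.0019 -0.      0.    ]
[[0.0, -0.07, 0.008], [0.0, -0.07, 0.008], [0.0, -0.07, 0.007], [0.0, -0.07, 0.007], [0.0, -0.07, 0.006], [0.0, -0.07, 0.006]]
```

```bash
python3 -m creep '{"translation":[[0,-0.06,0],[0,-0.06,0],[0,-0.06,0],[0,-0.06,0],[0,-0.06,0]],"turn":[[-0.0055,0,0],[-0.0055,0,0],[-0.0055,0,0],[-0.0055,0,0],[-0.0055,0,0]],"grip":[0.34,0.34,0.34,0.34,0.34]}'
python3 -m creep '{"translation":[[0,-0.07,0.007],[0,-0.07,0.007],[0,-0.07,0.007],[0,-0.07,0.007],[0,-0.07,0.007]],"turn":[[-0.002,0,0],[-0.002,0,0],[-0.002,0,0],[-0.002,0,0],[-0.002,0,0]],"grip":[0.34,0.34,0.34,0.34,0.34]}'
python3 - <<'E'
from h import *
st(); run([(52,33,26,6),(60,33,22,6)],[5,6])
np.save('o.npy',0)
f,W=cam('side'); B=tob(W).reshape(-1,3)
np.save('sideB.npy',B); save('x',f)
s=B[(abs(B[:,1])<60)&(B[:,0]>-145)&(B[:,0]<0)&(B[:,2]>4)&(B[:,2]<70)]; print('block minx/z',s.min(0),s.max(0))
low=s[(s[:,2]<12)]; print('low',len(low),low.mean(0) if len(low) else '')
E
```

```text
time_s: 7.05
tool_pos: [0.5594, 0.0409, 0.16]
tool_rot: [148.9, 0.0, 20.8]
force: [-0.5, 1.3, -1.5]
grip_width: 0.0292
grasp_force: 0.5
time_s: 7.68
tool_pos: [0.5516, 0.0617, 0.1428]
tool_rot: [147.1, -0.0, 20.8]
force: [-0.8, 0.2, -1.7]
grip_width: 0.0295
grasp_force: 0.7
t 7.67 board [ 39.    1.6 122.8] rot [147.1  -0.   20.8] F [-0.8  0.2 -1.7] q [ -62.   13.   35.  109.   28.   66. -109.] w 0.0295
(52, 33, 26, 6) [ 61.   3. 105.]
turn each [-0.0001  0.0001 -0.0002]
[[-0.002, -0.071, 0.007], [-0.002, -0.071, 0.007], [-0.002, -0.071, 0.007], [-0.002, -0.071, 0.007], [-0.002, -0.071, 0.007]]
(60, 33, 22, 6) [79.  4. 85.]
turn each [0. 0. 0.]
[[0.0, -0.054, 0.014], [0.0, -0.054, 0.014], [0.0, -0.054, 0.014], [0.0, -0.054, 0.014], [0.0, -0.054, 0.014], [0.0, -0.054, 0.014]]
block minx/z [-120.96375048  -55.53733069    4.21514011] [-26.92495939  49.51443311  69.97279813]
low 13 [-85.72006376  13.97478375   8.25347123]
```

```bash
python3 -m creep '{"translation":[[0,-0.07,0.007],[0,-0.07,0.007],[0,-0.07,0.007],[0,-0.07,0.007],[0,-0.07,0.007]],"turn":[[0,0,0],[0,0,0],[0,0,0],[0,0,0],[0,0,0]],"grip":[0.34,0.34,0.34,0.34,0.34]}'
python3 -m creep '{"translation":[[0,-0.06,0.014],[0,-0.06,0.014],[0,-0.06,0.014],[0,-0.06,0.014],[0,-0.06,0.014]],"turn":[[0,0,0],[0,0,0],[0,0,0],[0,0,0],[0,0,0]],"grip":[0.34,0.34,0.34,0.34,0.34]}'
python3 - <<'E'
from h import *
st(); run([(68,32,18,6),(76,31,13,6),(82,30,8,6)],[5,5,5])
f,W=cam('side'); a=f[130:270,260:430]; save('side4',cv2.resize(a,None,fx=3.5,fy=3.5,interpolation=cv2.INTER_CUBIC))
E
```

```text
time_s: 8.35
tool_pos: [0.5437, 0.0823, 0.1253]
tool_rot: [147.2, -0.0, 20.8]
force: [-1.2, 0.5, -2.2]
grip_width: 0.0295
grasp_force: 0.8
time_s: 8.98
tool_pos: [0.5376, 0.0983, 0.1076]
tool_rot: [147.2, -0.0, 20.8]
force: [0.3, 2.0, -1.7]
grip_width: 0.0295
grasp_force: 0.9
t 8.97 board [78.   3.1 87.6] rot [147.2  -0.   20.8] F [ 0.3  2.  -1.7] q [ -63.   16.   33.  110.   26.   65. -113.] w 0.0295
(68, 32, 18, 6) [94.  5. 63.]
turn each [ 0.0009  0.0001 -0.0002]
[[-0.002, -0.067, 0.03], [-0.002, -0.066, 0.03], [-0.002, -0.066, 0.03], [-0.002, -0.066, 0.03], [-0.002, -0.066, 0.03]]
(76, 31, 13, 6) [105.   5.  41.]
turn each [ 0.0011  0.     -0.    ]
[[0.0, -0.054, 0.033], [0.0, -0.054, 0.033], [0.0, -0.054, 0.033], [0.0, -0.054, 0.033], [0.0, -0.054, 0.034]]
(82, 30, 8, 6) [112.   5.  24.]
turn each [ 0.0011 -0.     -0.    ]
[[0.0, -0.036, 0.027], [0.0, -0.035, 0.027], [0.0, -0.035, 0.027], [0.0, -0.035, 0.027], [0.0, -0.035, 0.027]]
```

View pics/side4.png

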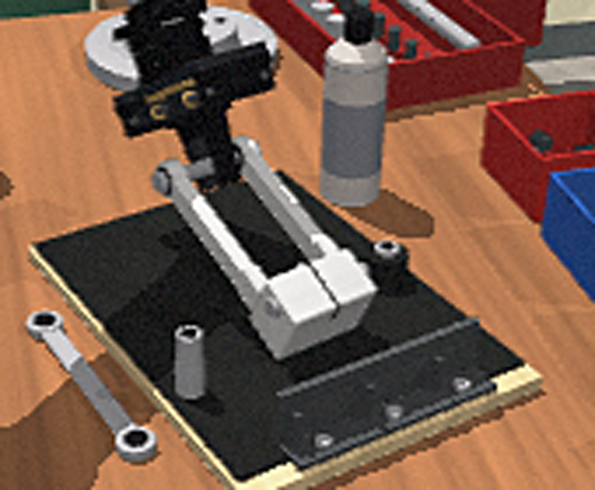

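Side view: the fork is leaning at about 60° with the bolt at (205,165) on the front finger and the toe in place. I'm lowering the rest more slowly.

```bash
python3 -m creep '{"translation":[[0,-0.066,0.03],[0,-0.066,0.03],[0,-0.066,0.03],[0,-0.066,0.03],[0,-0.066,0.03]],"turn":[[0.001,0,0],[0.001,0,0],[0.001,0,0],[0.001,0,0],[0.001,0,0]],"grip":[0.34,0.34,0.34,0.34,0.34]}'
python3 -m creep '{"translation":[[0,-0.05,0.03],[0,-0.05,0.03],[0,-0.05,0.03],[0,-0.05,0.03],[0,-0.05,0.03]],"turn":[[0.001,0,0],[0.001,0,0],[0.001,0,0],[0.001,0,0],[0.001,0,0]],"grip":[0.34,0.34,0.34,0.34,0.34]}'
python3 - <<'E'
from h import *
st(); run([(80,30,9,6),(85,30,5,6)],[5,5])
f,W=cam('side'); B=tob(W).reshape(-1,3); save('x1',f)
s=B[(abs(B[:,1])<62)&(B[:,0]>-140)&(B[:,0]<60)&(B[:,2]>6)&(B[:,2]<140)]; print(s.min(0),s.max(0))
for lo in range(-120,60,20):
    k=s[(s[:,0]>lo)&(s[:,0]<lo+20)]; print(lo,len(k),np.round(np.percentile(k[:,2],98),1) if len(k) else '')
E
```

```text
time_s: 9.65
tool_pos: [0.532, 0.113, 0.0831]
tool_rot: [148.1, -0.0, 20.8]
force: [-0.3, 1.1, -2.0]
grip_width: 0.0298
grasp_force: 1.1
time_s: 10.28
tool_pos: [0.5282, 0.123, 0.0625]
tool_rot: [149.0, -0.0, 20.8]
force: [0.3, 1.5, -2.1]
grip_width: 0.0296
grasp_force: 1.2
t 10.28 board [104.5   4.2  42.5] rot [149.   -0.   20.8] F [ 0.3  1.5 -2.1] q [ -63.   20.   32.  111.   23.   61. -115.] w 0.0296
(80, 30, 9, 6) [110.   5.  30.]
turn each [ 0.0011  0.0001 -0.0002]
[[-0.002, -0.029, 0.019], [-0.002, -0.029, 0.019], [-0.002, -0.029, 0.019], [-0.002, -0.029, 0.019], [-0.002, -0.029, 0.019]]
(85, 30, 5, 6) [115.   6.  16.]
turn each [0. 0. 0.]
[[-0.0, -0.027, 0.025], [-0.0, -0.027, 0.025], [-0.0, -0.027, 0.025], [-0.0, -0.027, 0.025], [-0.0, -0.027, 0.025]]
[-91.29840786 -52.09480771   6.07327996] [59.90860548 54.39174575 73.92189071]
-120 0 
-100 337 65.2
-80 232 69.6
-60 166 72.4
-40 58 67.9
-20 59 59.0
0 85 57.5
20 74 58.9
40 73 60.8
```

```bash
python3 -m creep '{"translation":[[0,-0.029,0.019],[0,-0.029,0.019],[0,-0.029,0.019],[0,-0.029,0.019],[0,-0.029,0.019]],"turn":[[0.001,0,0],[0.001,0,0],[0.001,0,0],[0.001,0,0],[0.001,0,0]],"grip":[0.34,0.34,0.34,0.34,0.34]}'
python3 -m creep '{"translation":[[0,-0.025,0.02],[0,-0.025,0.02],[0,-0.025,0.02],[0,0,0]],"turn":[[0,0,0],[0,0,0],[0,0,0],[0,0,0]],"grip":[0.34,0.34,0.34,0.34]}'
python3 - <<'E'
from h import *
st()
f,W=cam('side'); a=f[130:270,260:430]; save('side5',cv2.resize(a,None,fx=3.5,fy=3.5,interpolation=cv2.INTER_CUBIC))
B=tob(W).reshape(-1,3)
s=B[(abs(B[:,1])<62)&(B[:,0]>-140)&(B[:,0]<60)&(B[:,2]>6)&(B[:,2]<140)]
for lo in range(-100,60,20):
    k=s[(s[:,0]>lo)&(s[:,0]<lo+20)]; print(lo,len(k),np.round(np.percentile(k[:,2],[50,98]),1) if len(k) else '')
E
```

```text
time_s: 10.95
tool_pos: [0.5261, 0.1286, 0.0502]
tool_rot: [149.9, -0.0, 20.8]
force: [-0.3, 1.4, -2.4]
grip_width: 0.0301
grasp_force: 1.3
time_s: 11.45
tool_pos: [0.525, 0.1313, 0.0429]
tool_rot: [149.9, 0.0, 20.9]
force: [-0.1, 1.7, -3.8]
grip_width: 0.0298
grasp_force: 1.5
t 11.45 board [113.4   4.6  22.9] rot [149.9   0.   20.9] F [-0.1  1.7 -3.8] q [ -63.   22.   31.  111.   22.   59. -115.] w 0.0298
-100 145 [40.6 64.5]
-80 375 [45.6 66. ]
-60 166 [63.9 67.4]
-40 88 [51.5 66.7]
-20 45 [42.9 51.3]
0 62 [41.8 45.5]
20 68 [36.5 43.9]
40 68 [35.6 43. ]
```

View pics/side5.png

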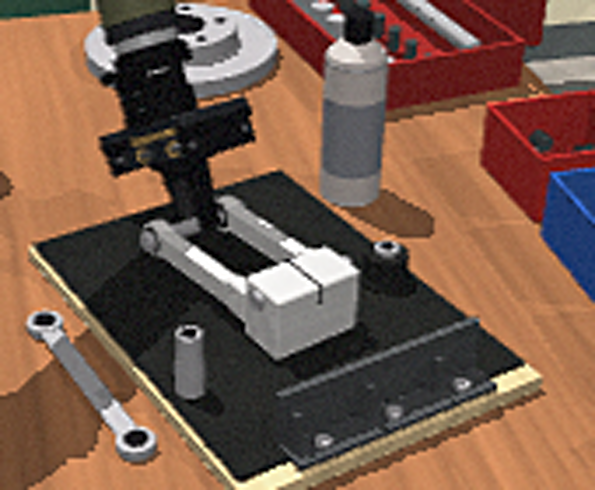

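Side view: the fork is almost flat, with the bolt at (185,215) still a few mm up on the finger. I'll lower the last millimetres, then ease the finger out from under it.

```bash
python3 -m creep '{"translation":[[0,-0.018,0.011],[0,-0.018,0.011],[0,-0.018,0.011],[0,-0.018,0.011],[0,0,0]],"turn":[[0,0,0],[0,0,0],[0,0,0],[0,0,0],[0,0,0]],"grip":[0.34,0.34,0.34,0.34,0.34]}'
python3 -m creep '{"translation":[[0,-0.02,-0.01],[0,-0.02,-0.01],[0,-0.02,-0.01],[0,0,0]],"turn":[[0,0,0],[0,0,0],[0,0,0],[0,0,0]],"grip":[0.34,0.34,0.34,0.34]}'
python3 - <<'E'
from h import *
st()
f,W=cam('side'); B=tob(W).reshape(-1,3)
s=B[(abs(B[:,1])<62)&(B[:,0]>-140)&(B[:,0]<60)&(B[:,2]>6)&(B[:,2]<140)]
for lo in range(-100,60,20):
    k=s[(s[:,0]>lo)&(s[:,0]<lo+20)]; print(lo,len(k),np.round(np.percentile(k[:,2],[50,98]),1) if len(k) else '')
E
```

```text
time_s: 12.12
tool_pos: [0.5242, 0.1338, 0.0374]
tool_rot: [149.8, -0.0, 20.8]
force: [0.8, -0.1, 0.4]
grip_width: 0.0298
grasp_force: 0.0
time_s: 12.62
tool_pos: [0.522, 0.1394, 0.0369]
tool_rot: [149.9, -0.0, 20.9]
force: [0.6, -0.4, -0.7]
grip_width: 0.0295
grasp_force: 0.0
t 12.62 board [122.    4.8  16.9] rot [149.9  -0.   20.9] F [ 0.6 -0.4 -0.7] q [ -64.   22.   31.  111.   21.   58. -116.] w 0.0295
-100 83 [38.2 63.1]
-80 429 [43.7 65.7]
-60 162 [63.1 66.4]
-40 98 [52.2 65.8]
-20 42 [41.  49.3]
0 55 [38.8 43.1]
20 69 [35.  41.6]
40 65 [32.7 39.4]
```

```bash
python3 -m creep '{"translation":[[0,0,-0.15],[0,0,-0.4],[0,0,-0.6],[0,0,-0.6],[0,0,0]],"turn":[[0,0,0],[0,0,0],[0,0,0],[0.02,0,0],[0,0,0]],"grip":[0.34,0.34,0.34,0.34,0.34]}'
python3 - <<'E'
from h import *
np.set_printoptions(precision=1,suppress=True)
st()
f,W=cam('top'); B=tob(W).reshape(-1,3); save('top6',f); np.save('top6.npy',W)
s=B[(abs(B[:,1])<75)&(B[:,0]>-120)&(B[:,0]<150)&(B[:,2]>8)&(B[:,2]<80)]
b=s[(s[:,2]>55)&(s[:,2]<72)]; print('block',b.min(0),b.max(0),np.median(b[:,2]),cv2.minAreaRect(b[:,:2].astype(np.float32)))
l=s[(s[:,0]>95)]; print('end',l.min(0),l.max(0)); print('all',s.min(0),s.max(0),cv2.minAreaRect(s[:,:2].astype(np.float32)))
for lo in range(-100,140,20):
    k=s[(s[:,0]>lo)&(s[:,0]<lo+20)]; print(lo,len(k),np.percentile(k[:,2],[50,98]),k[:,1].min(),k[:,1].max(),(k[:,1].min()+k[:,1].max())/2)
plan(target([0,3,140],0,FY,-90),14)
E
```

```text
time_s: 13.3
tool_pos: [0.4991, 0.2079, 0.1624]
tool_rot: [153.7, -0.5, 20.9]
force: [0.3, -0.3, -0.6]
grip_width: 0.0297
grasp_force: 0.0
t 13.3 board [194.3   4.7 142.4] rot [153.7  -0.5  20.9] F [ 0.3 -0.3 -0.6] q [ -68.   13.   30.  103.   19.   74. -115.] w 0.0297
block [-79.7 -51.7  55. ] [-4.7 49.4 71.4] 63.22837525796292 ((-44.05747985839844, -0.5598487854003906), (70.67351531982422, 100.95724487304688), 5.322336196899414)
end [ 95.  -60.4   8.1] [140.9  70.6  42.5]
all [-112.3  -74.     8. ] [140.9  71.2  73.8] ((13.459136962890625, -0.5631637573242188), (255.48089599609375, 141.6526641845703), 5.352755546569824)
-100 2 [9.7 9.8] -50.942278671779135 40.60717378285197 -5.167552444463581
-80 172 [62.9 69.9] -46.47792741889428 43.330978148704844 -1.573474635094719
-60 211 [63.4 69.1] -52.34060318833825 62.402171614095884 5.030784212878817
-40 186 [59.6 67.6] -48.808946894889466 48.436348368001774 -0.18629926344384629
-20 85 [44.4 55.1] -74.04470232211001 60.673297034037816 -6.685702644036098
0 79 [39.4 46.5] -45.192099510128074 71.1754093293562 12.991654909614063
20 78 [37.9 45.2] -67.89251868754076 51.47160073244364 -8.210458977548559
40 77 [36.1 43.5] -61.74660945157269 52.91823733482182 -4.414186058375435
60 78 [33.9 40.1] -43.02043398920533 53.12113311947629 5.05034956513548
80 74 [32.6 41.9] -41.71014454899451 55.442926911375274 6.86639118119038
100 129 [28.2 38.4] -53.45117815436718 65.78754532567261 6.1681835856527165
120 144 [26.8 38.3] -60.41008349893582 70.59124704554466 5.090581773304422
turn each [ 0.  0. -0.]
[[-0.004, 0.154, 0.077], [-0.023, 0.155, 0.072], [-0.042, 0.153, 0.068], [-0.06, 0.149, 0.062], [-0.078, 0.143, 0.057], [-0.094, 0.135, 0.051], [-0.11, 0.125, 0.045], [-0.124, 0.113, 0.039], [-0.137, 0.1, 0.033], [-0.148, 0.085, 0.027], [-0.157, 0.069, 0.021], [-0.164, 0.051, 0.015], [-0.169, 0.033, 0.01], [-0.172, 0.015, 0.005]]
```

```bash
python3 - <<'E'
from h import *
o=env.get_obs(); a=target([160,6.5,142],0,FY); b=target([160,6.5,142],0,FY,-90)
s=plan(a,4); s=plan(b,9,s); s=plan(target([152,6.5,7],0,FY,-90),4,s)
E
```

```text
turn each [ 0.0367 -0.0003 -0.0002]
[[-0.005, 0.095, 0.041], [-0.005, 0.099, 0.03], [-0.005, 0.102, 0.018], [-0.005, 0.103, 0.006]]
turn each [ 0.      0.     -0.0556]
[[0.0, 0.0, 0.0], [0.0, 0.0, 0.0], [0.0, 0.0, 0.0], [0.0, 0.0, 0.0], [0.0, 0.0, 0.0], [0.0, 0.0, 0.0], [0.0, 0.0, 0.0], [0.0, 0.0, 0.0], [0.0, 0.0, 0.0]]
turn each [0. 0. 0.]
[[-0.025, -0.001, 0.422], [-0.025, -0.001, 0.422], [-0.025, -0.001, 0.422], [-0.025, -0.001, 0.422]]
```

```bash
python3 -m creep '{"translation":[[-0.005,0.095,0.041],[-0.005,0.1,0.03],[-0.005,0.1,0.018],[-0.005,0.1,0.006]],"turn":[[0.0367,0,0],[0.0367,0,0],[0.0367,0,0],[0.0367,0,0]],"grip":[0.24,0.24,0.24,0.24]}' >/dev/null
python3 -m creep '{"translation":[[0,0,0],[0,0,0],[0,0,0],[0,0,0],[0,0,0]],"turn":[[0,0,-0.05],[0,0,-0.05],[0,0,-0.05],[0,0,-0.05],[0,0,-0.05]],"grip":[0.24,0.24,0.24,0.24,0.24]}' >/dev/null
python3 -m creep '{"translation":[[0,0,0],[0,0,0],[0,0,0],[0,0,0],[0,0,0]],"turn":[[0,0,-0.05],[0,0,-0.05],[0,0,-0.05],[0,0,-0.05],[0,0,-0.05]],"grip":[0.24,0.24,0.24,0.24,0.24]}' >/dev/null
python3 - <<'E'
from h import *
st(); plan(target([154,6.5,90],0,FY,-90),2)
f,W=cam('wrist'); save('wrist7',f); B=tob(W).reshape(-1,3)
s=B[(B[:,2]>8)&(B[:,2]<45)&(B[:,0]>60)&(B[:,0]<150)&(abs(B[:,1])<80)]
print(s.min(0),s.max(0))
for lo in range(80,145,10):
    k=s[(s[:,0]>lo)&(s[:,0]<lo+10)]; print(lo,len(k),k[:,1].min(),k[:,1].max(),(k[:,1].min()+k[:,1].max())/2) if len(k) else 0
E
```

```text
t 15.1 board [158.7   9.1 138.5] rot [-179.8    0.2  111.1] F [-0.6 -0.6 -0.6] q [-47.   7.  28. 105.  -3.  69.   2.] w 0.0211
turn each [-0.0004  0.0005  0.0003]
[[-0.029, 0.016, 0.303], [-0.03, 0.015, 0.303]]
[108.37042765 -46.25268773   8.02637299] [142.49167014  64.78491393  37.092299  ]
100 3 50.52834449741378 51.587804963221224 51.0580747303175
110 205 -37.52525451567717 52.82083653754305 7.6477910109329414
120 765 -37.90161421987194 64.78491393038759 13.441649855257825
130 550 -46.252687725058735 58.49184798505329 6.119580129997278
140 94 -38.24858145690143 -22.86905006878582 -30.558815762843622
```

View pics/wrist7.png

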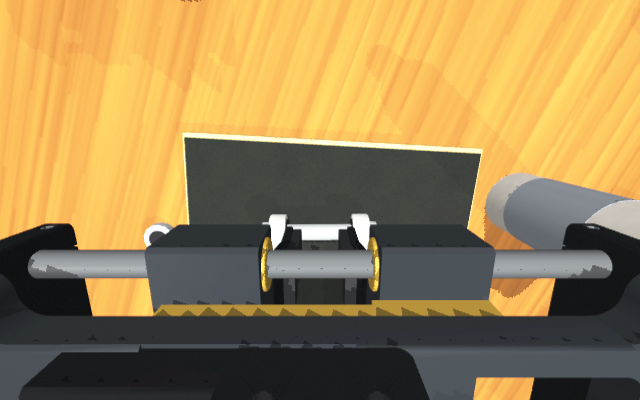

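Wrist view: the bolt at (320,232) lies between the bosses at (278,222) and (361,222), and the fingers at (285,275) and (352,275) line up with the gap. I'll go down just beyond the bolt.

```bash
python3 -m creep '{"translation":[[-0.02,0.01,0.5],[-0.02,0.01,0.5],[-0.02,0.01,0.4],[0,0,0.24],[0,0,0]],"turn":[[0,0,0],[0,0,0],[0,0,0],[0,0,0],[0,0,0]],"grip":[0.22,0.22,0.22,0.22,0.22]}'
python3 - <<'E'
from h import *
st(); plan(target([142,6,7],0,FY,-90),1)
E
```

```text
time_s: 15.78
tool_pos: [0.5091, 0.1685, 0.0264]
tool_rot: [-179.7, 0.2, 110.7]
force: [0.1, -1.1, -0.6]
grip_width: 0.0191
grasp_force: 0.0
t 15.78 board [153.7   7.7   6.4] rot [-179.7    0.2  110.7] F [ 0.1 -1.1 -0.6] q [-45.  17.  27. 112.  -9.  54.   7.] w 0.0191
turn each [-0.0017  0.0011 -0.0016]
[[-0.147, 0.016, -0.007]]
```

```bash
python3 -m creep '{"translation":[[-0.08,0.02,0],[-0.06,0,0],[-0.06,0,0],[-0.06,0,0],[-0.06,0,0]],"turn":[[0,0,0],[0,0,0],[0,0,0],[0,0,0],[0,0,0]],"grip":[0.22,0.22,0.22,0.22,0.22]}'
python3 -m creep '{"translation":[[-0.06,0,0],[-0.06,0,0],[-0.06,0,0],[-0.06,0,0],[-0.06,0,0]],"turn":[[0,0,0],[0,0,0.002],[0,0,0.002],[0,0,0.002],[0,0,0.002]],"grip":[0.22,0.22,0.22,0.22,0.22]}'
python3 - <<'E'
from h import *
np.set_printoptions(precision=1,suppress=True)
st(); plan(target([60,3,7],0,YAW,-90),12)
f,W=cam('top'); B=tob(W).reshape(-1,3)
s=B[(abs(B[:,1])<75)&(B[:,0]>-165)&(B[:,0]<30)&(B[:,2]>55)&(B[:,2]<72)]
print(s.min(0),s.max(0),cv2.minAreaRect(s[:,:2].astype(np.float32)))
E
```

```text
time_s: 16.4
tool_pos: [0.5217, 0.1499, 0.0297]
tool_rot: [179.9, -0.1, 110.9]
force: [-2.7, 6.3, 1.2]
grip_width: 0.0194
grasp_force: 3.5
time_s: 17.02
tool_pos: [0.5303, 0.1274, 0.0297]
tool_rot: [179.9, -0.1, 109.5]
force: [-1.2, 7.0, 1.2]
grip_width: 0.0194
grasp_force: 3.4
t 17.02 board [108.    0.8   9.7] rot [179.9  -0.1 109.5] F [-1.2  7.   1.2] q [-41.  17.  28. 111. -10.  54.  12.] w 0.0194
turn each [ 0. -0.  0.]
[[-0.05, -0.003, 0.003], [-0.05, -0.003, 0.003], [-0.05, -0.003, 0.003], [-0.05, -0.003, 0.003], [-0.05, -0.003, 0.003], [-0.05, -0.003, 0.003], [-0.05, -0.003, 0.003], [-0.05, -0.003, 0.003], [-0.05, -0.003, 0.003], [-0.05, -0.002, 0.003], [-0.05, -0.002, 0.003], [-0.05, -0.002, 0.003]]
[-111.3  -47.7   55.4] [-58.3  53.2  71.9] ((-84.67545318603516, 2.677509307861328), (52.03704071044922, 101.00714111328125), 0.9090215563774109)
```

```bash
python3 -m creep '{"translation":[[-0.06,0,0],[-0.06,0,0],[-0.06,0,0],[-0.06,0,0],[-0.06,0,0]],"turn":[[0,0,0.002],[0,0,0.002],[0,0,0],[0,0,0],[0,0,0]],"grip":[0.22,0.22,0.22,0.22,0.22]}'
python3 -m creep '{"translation":[[-0.06,0,0],[-0.06,0,0],[-0.06,0,0],[-0.06,0,0],[-0.06,0,0]],"turn":[[0,0,0],[0,0,0],[0,0,0],[0,0,0],[0,0,0]],"grip":[0.22,0.22,0.22,0.22,0.22]}'
python3 - <<'E'
from h import *
np.set_printoptions(precision=1,suppress=True)
st()
f,W=cam('top'); B=tob(W).reshape(-1,3)
s=B[(abs(B[:,1])<75)&(B[:,0]>-190)&(B[:,0]<0)&(B[:,2]>57)&(B[:,2]<72)]
print(s.min(0),s.max(0),cv2.minAreaRect(s[:,:2].astype(np.float32)))
E
```

```text
time_s: 17.7
tool_pos: [0.538, 0.1047, 0.0297]
tool_rot: [179.9, -0.1, 108.8]
force: [-1.4, 7.3, 0.7]
grip_width: 0.019
grasp_force: 3.5
time_s: 18.32
tool_pos: [0.5455, 0.0821, 0.0297]
tool_rot: [179.9, -0.1, 108.8]
force: [-2.5, 7.5, 2.5]
grip_width: 0.0192
grasp_force: 3.7
t 18.32 board [60.2  0.9  9.7] rot [179.9  -0.1 108.8] F [-2.5  7.5  2.5] q [-37.  18.  30. 110. -11.  55.  17.] w 0.0192
[-177.5  -54.4   57. ] [-106.9   73.9   71.3] ((-141.7265625, 9.321788787841797), (128.4244384765625, 69.89212036132812), 89.28445434570312)
```

```bash
python3 -m creep '{"translation":[[-0.03,0,0],[-0.03,0,0],[-0.03,0,0],[-0.03,0,0],[0,0,0]],"turn":[[0,0,0],[0,0,0],[0,0,0],[0,0,0],[0,0,0]],"grip":[0.22,0.22,0.22,0.22,0.22]}'
python3 -m creep '{"translation":[[-0.02,0,0],[-0.01,0,0],[0,0,0]],"turn":[[0,0,0],[0,0,0],[0,0,0]],"grip":[0.22,0.22,0.22]}'
python3 -c "from h import *;st()"
```

```text
time_s: 19.0
tool_pos: [0.5486, 0.0726, 0.0297]
tool_rot: [179.9, -0.1, 108.8]
force: [-1.3, 6.6, 1.7]
grip_width: 0.0192
grasp_force: 3.2
time_s: 19.38
tool_pos: [0.5489, 0.0719, 0.0297]
tool_rot: [179.9, -0.2, 108.8]
force: [-3.0, 7.9, 2.3]
grip_width: 0.019
grasp_force: 4.6
t 19.38 board [49.4  0.9  9.7] rot [179.9  -0.2 108.8] F [-3.   7.9  2.3] q [-36.  18.  30. 110. -11.  55.  18.] w 0.019
```

```bash
for i in 1; do python3 -m creep '{"translation":[[-0.02,0,0],[0,0,0]],"turn":[[0,0,0],[0,0,0]],"grip":[0.22,0.22]}'; done
python3 -m creep '{"translation":[[-0.02,0,0],[0,0,0]],"turn":[[0,0,0],[0,0,0]],"grip":[0.22,0.22]}'
python3 -c "from h import *;st()"
```

```text
time_s: 19.62
tool_pos: [0.5489, 0.0718, 0.0297]
tool_rot: [180.0, -0.3, 108.8]
force: [-4.0, 11.7, 4.6]
grip_width: 0.0189
grasp_force: 5.9
time_s: 19.88
tool_pos: [0.5489, 0.0718, 0.0296]
tool_rot: [180.0, -0.4, 108.9]
force: [-5.2, 13.9, 5.0]
grip_width: 0.0189
grasp_force: 7.3
t 19.88 board [49.3  0.9  9.6] rot [180.   -0.4 108.9] F [-5.2 13.9  5. ] q [-36.  19.  30. 110. -12.  55.  18.] w 0.0189
```

```bash
python3 -m creep '{"translation":[[-0.03,0,0],[-0.03,0,0],[-0.02,0,0],[-0.02,0,0],[0,0,0]],"turn":[[0,0,0],[0,0,0],[0,0,0],[0,0,0],[0,0,0]],"grip":[0.22,0.22,0.22,0.22,0.22]}'
python3 - <<'E'
from h import *
np.set_printoptions(precision=1,suppress=True)
st()
f,W=cam('top'); a=f[125:225,270:400]; b=cam('side')[0][170:270,300:430]
save('fin',np.vstack([cv2.resize(a,(390*2-0,300)),cv2.resize(b,(780,300))])) if 0 else save('fin',np.hstack([cv2.resize(a,(400,308),interpolation=cv2.INTER_CUBIC),cv2.resize(b,(400,308),interpolation=cv2.INTER_CUBIC)]))
E
```

```text
time_s: 20.5
tool_pos: [0.5491, 0.0714, 0.0297]
tool_rot: [-179.9, -1.0, 109.1]
force: [-10.6, 24.9, 9.2]
grip_width: 0.0191
grasp_force: 14.0
t 20.5 board [49.   0.9  9.7] rot [-179.9   -1.   109.1] F [-10.6  24.9   9.2] q [-35.  19.  30. 109. -12.  55.  19.] w 0.0191
```

View pics/fin.png

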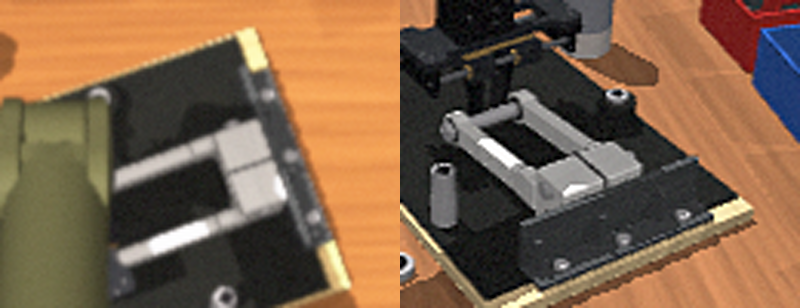

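The view shows the block against the stop (top crop (270,190), side crop (590,185)), with the bush and socket untouched. I'll back off, rise clear and check squareness.

```bash
python3 -m creep '{"translation":[[0.06,0,0],[0.06,0,0],[0.06,0,0],[0.1,0,0],[0.1,0,0]],"turn":[[0,0,0],[0,0,0],[0,0,0],[0,0,0],[0,0,0]],"grip":[0.22,0.22,0.22,0.22,0.22]}'
python3 -m creep '{"translation":[[0.05,0,-0.1],[0,0,-0.4],[0,0,-0.6],[0.4,0,-0.6],[0.7,0,-0.4]],"turn":[[0,0,0],[0,0,0],[0,0,0],[0,0,0],[0,0,0]],"grip":[0.22,0.22,0.22,0.22,0.22]}'
python3 -m creep '{"translation":[[0.7,0,-0.4],[0.7,0,0],[0.7,0,0],[0,0,0]],"turn":[[0,0,0],[0,0,0],[0,0,0],[0,0,0]],"grip":[0.22,0.22,0.22,0.22]}'
python3 - <<'E'
from h import *
np.set_printoptions(precision=1,suppress=True)
st(); np.random.seed(0)
Bs=[tob(cam(n)[1]).reshape(-1,3) for n in ('top','top','side','side')]
for B in Bs:
    s=B[(abs(B[:,1])<60)&(B[:,0]>-172)&(B[:,0]<-100)&(B[:,2]>60)&(B[:,2]<70)]
    r=cv2.minAreaRect(s[:,:2].astype(np.float32)); print('block',s.min(0),s.max(0),np.median(s[:,2]),r)
    # leg direction
    L=B[(B[:,0]>-100)&(B[:,0]<20)&(B[:,2]>22)&(B[:,2]<60)]
    for lo,hi in((-62,-25),(25,62)):
        k=L[(L[:,1]>lo)&(L[:,1]<hi)]
        if len(k)>20: print(' leg slope deg',np.degrees(np.arctan(np.polyfit(k[:,0],k[:,1],1)[0])),len(k))
    e=B[(abs(B[:,1])<75)&(B[:,0]>20)&(B[:,0]<70)&(B[:,2]>10)&(B[:,2]<45)]; print(' end',e.min(0),e.max(0))
    for sg in(-1,1):
        k=B[(B[:,1]*sg>95)&(B[:,1]*sg<145)&(B[:,2]>20)&(B[:,2]<70)&(B[:,0]>-110)&(B[:,0]<20)]; print(' side',k.min(0),k.max(0)) if len(k) else 0
E
```

```text
time_s: 21.22
tool_pos: [0.5434, 0.0848, 0.0289]
tool_rot: [180.0, 0.2, 108.6]
force: [0.6, -1.1, -0.6]
grip_width: 0.0189
grasp_force: 0.0
time_s: 21.85
tool_pos: [0.516, 0.1696, 0.199]
tool_rot: [179.7, 0.1, 108.3]
force: [0.8, 0.6, -0.3]
grip_width: 0.0192
grasp_force: 0.0
time_s: 22.35
tool_pos: [0.4579, 0.3341, 0.2263]
tool_rot: [-180.0, 0.0, 109.2]
force: [-0.2, -0.9, 0.0]
grip_width: 0.0187
grasp_force: 0.0
t 22.35 board [327.    3.5 206.3] rot [-180.     0.   109.2] F [-0.2 -0.9  0. ] q [-57.   8.  20.  96.  -3.  77. -17.] w 0.0187
block [-168.8  -43.1   60. ] [-117.7   52.6   69.8] 63.51560457823628 ((-143.24766540527344, 4.847877502441406), (95.7274169921875, 50.87622833251953), 89.332275390625)
 leg slope deg 0.12870801855330477 186
 leg slope deg -0.29981851150282346 213
 end [ 20.1 -50.7  10.2] [66.7 63.6 42.3]
 side [ -44.8 -138.4   20.4] [ -3.9 -96.9  42.6]
 side [-84.  112.6  24.3] [-61.2 137.1  65.8]
block [-171.2  -43.2   60. ] [-118.3   59.4   69.9] 63.81643268357828 ((-143.90243530273438, 7.780612945556641), (101.61741638183594, 51.43803787231445), 88.013061523437
[... 288 characters left out ...]
 ((-145.75662231445312, 9.032005310058594), (87.9925537109375, 52.03325271606445), 89.44499206542969)
 leg slope deg -0.3620645651088536 104
 leg slope deg -1.5968104842404616 183
 end [ 20.1 -48.3  10.1] [45.  64.8 38.4]
 side [ -46.6 -136.2   20.2] [ -7. -95.  39.]
 side [-89.6 114.6  20.4] [-63.9 138.4  62.8]
block [-171.8  -39.5   60.1] [-119.2   56.8   67.9] 64.02913115046331 ((-145.48126220703125, 8.645214080810547), (96.32119750976562, 52.53107452392578), 89.84158325195312)
 leg slope deg -0.4504894530815397 106
 leg slope deg -1.2792039520917093 177
 end [ 20.  -48.7  11.1] [45.6 65.4 37.6]
 side [ -45.5 -137.    20.3] [ -7.1 -95.7  38.3]
 side [-89.4 112.9  20.1] [-66.1 138.1  63.2]
```

```bash
python3 -c "
from cell import env; print(env.sign_off())"
```

```text
the job is handed in; nothing more can be done
None
```

The smaller fork was tipped forwards over its toe, eased down flat on its front and pushed back until its sole sat against the stop, square to within about half a degree by the top camera; the bush and socket on the mat did not move, the arm is clear, and the job was handed in at about 22 s of the 72 s.

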